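Pack two plaster frieze sections into the corner of a gluing board

TASK

On the plywood gluing board, slide the plaster section with the rosette fully home into the corner where the two fences meet, its long side flat along the long fence; then slide the fluted section along the long fence tight against it, its ribs pointing straight at the long fence. Last, slide the wooden stop along the long fence until it bears on the fluted section. The plaster must be pushed, never lifted off the board, and the jar, weight, bowl and brush around it stay where they are.

Things in the scene. Friction and masses are not known exactly. Their poses are not given: they have to be found in the camera images.
- board: Fixed plywood gluing board with fences, lying on the bench. Its origin is on the bench top (z = 0); its x points away from the robot (within 0.15 rad), y to the left, z up. In its frame (mm): the 18 mm thick base covers x -150..120, y -260..260, top at z 18. Long fence: inner face at x = 100, running along y from -260 to 240, 20 thick. Side fence: inner face at y = 220, from x = 0 to x = 100, 20 thick. Both fence tops at z = 43. The reference corner is at x 100, y 220.
- rosette_mid (a point): Centre (half-way up) of the loose plaster section with a raised round flower on top: 70 (own x) x 100 (own y) x 35 mm high, flower up to 8 mm more, 0.2 to 0.4 kg. Starts on the board, anywhere from 145 to 175 mm from the long fence to its centre, its own axes within 0.3 rad of the board's; it may be the left or the right one of the two. Home in the corner it lies at x 65, y 170 in the board's frame.
- fluted_mid (a point): Centre (half-way up the 35 mm block) of the loose plaster section with four straight ribs on top (ribs run along own x): 70 (x) x 70 (y) x 35 mm high, ribs 7 mm more, 0.15 to 0.3 kg. Starts on the board beside the rosette section, to its left or right, own axes within 0.3 rad of the board's. Packed, it lies at x 65, y 85 in the board's frame; when it starts at the left it must first be moved to the right to clear the packed rosette section.
- stop (a joint): Sliding wooden stop that rides on the long fence, moves along the board's +y (towards the side fence); value in m, 0 with its pressing face at board y = -200, so face y = value - 0.200. Starts at 0 to 0.03, at most 0.29, about 0.25 when it bears on the packed pieces. Slides with about 2.5 N and stays where it is left.
- stop_face (a point): Middle of the stop's pressing face (the face towards the side fence), at board x = 65, z = 36 mm. The stop's block covers board x 25..100, reaches 35 mm from this face towards -y, and is 36 mm high above the board's top; a bridge over the fence reaches x 127. A flat brass screw head on the bridge rises to z 59.
- jar: Small amber jar with a black cap, 42 mm diameter, 55 mm high, standing on the board at its near right corner; origin under its centre. Leave it.
- weight: Steel disc weight, 40 mm diameter, 30 mm high, on the board at its near left corner; origin under its centre. Leave it.
- bowl: White mixing bowl, 130 mm diameter, 60 mm high, on the bench right of the board. Leave it.
- brush: Brush lying on the bench left of the board. Leave it.
Things that resemble listed ones, but are neither listed nor needed, are in the scene too. What is shaped like the part that bears rosette_mid but orange or yellow is not meant. What is shaped like the part that bears fluted_mid but blue or purple is not meant.

How it is judged:
By the outcome, as a careful person would: the job done as asked, in the order asked, and still so for the second after the job is handed in, with the robot touching nothing.
It also fails if it takes over 72 s, if anything falls off the work surface, if the arm or the gripper's body presses on something with over 40 N, if the wrist force passes 120 N, or if a joint passes its speed limit or range.

ROBOT

A 7-joint arm with a two-finger parallel gripper is mounted at the origin on the work surface. World frame = base frame: x ahead of the robot, y to its left, z up, the work surface at z = 0. Lengths are in mm, angles in rad, forces in N, time in s.
With the tool pointing down it reaches from about 400 to 875 mm from the base axis. Payload 4.4 kg.
Tool frame: the origin (TCP) lies midway between the tips of the shut fingers; the grasp point (between the pads) lies 19 mm behind it; z points along the fingers, y is the line along which they close (so a half turn about z gives the same grasp; the last joint's range is limited). The gripper opens to 85 mm and grips with 20 to 120 N. Pads are 22 mm wide; open, the fingers measure 114 mm over their backs; the gripper's body (76 mm by 85 mm) begins 54 mm behind the grasp point. The pads swing forward as they close: fully open they stand 13 mm farther back than shut.
Start: joints at [1.227, 0.628, 0.038, 1.517, -0.027, 0.996, -0.02], TCP at [178.284, -625.086, 231.313] pointing down, gripper open.
Joint ranges: [-3.06, 3.06], [-0.37, 2.12], [-1.25, 1.32], [0.18, 2.47], [-1.1, 4.24], [0.23, 1.98], [-2.94, 2.94]. Speed limits (rad/s): [2.57, 2.57, 3.14, 3.14, 3.14, 3.14, 3.14].

INTERFACE

Orientations are given as [roll, pitch, yaw] about the fixed x, y, z axes, in that order (R = Rz(yaw) Ry(pitch) Rx(roll)).
In Python, from cell import ctrl gives the robot as it stands. The module is installed in compiled form; this text tells all that it offers.
- The arm moves only by the tool step_arm, never from a script. Its argument "commands" is one flat list of numbers, 7 for each row, row after row: the shift along the tool's x, y, z in cm, then the turn, a rotation vector about the tool's x, y, z in rad, then the opening, from 0 (shut) to 1 (fully open). A call has 1 to 10 rows; each row is the pose to reach, as a shift and turn from the pose commanded when the call began, along the tool's axes at that moment; what a row does not reach only later rows make up. A row lasts 1/10 s, in which the tool goes at most 50 mm and 8.59 degrees, less where a joint would pass 70% of its speed; a pose out of reach is approached as far as the arm can. A call with a gripper value outside its range is refused whole. The fingers move at their own pace and stop on an object; the grip force is fixed at half the most. Time passes only in rows, so rows that repeat a pose let the fingers close. It gives the time, the measured TCP pose, the force, the opening and the grip force at its end, in the units of the state.
- ctrl.read_state(): the state, without advancing time (a new reading comes with each control period).
- ctrl.get_image(name): name is "scene" or "side" or "wrist"; returns a dict with "image" (420x560x3 uint8, red, green, blue), "range_z" (420x560 float32, mm along the optical axis (not along the pixel's ray), 0 where there is no reading), "vfov" (degrees; the focal length in pixels is half the picture's height over the tangent of half this angle, whatever the lens; pixels are square), "cx", "cy" (the principal point, pixels), "world_to_cam" (4x4, takes a point from world to camera coordinates). Camera axes: x right, y down, z forward; pixel columns grow to the right and rows downward; lengths in mm; the calibration is good to about 2 mm. A picture is of the moment at which its call begins.
- ctrl.finish_job(): hands the job in; it is judged then, once.
The state is a dict: "clock": time; "qpos": joint angles; "qd": joint speeds; "tau": joint torques, N m; "eef_pos": TCP position; "tool_rot": TCP orientation; "force": force on the tool from outside, world axes, zero at the start; "torque": the same for the moment, N m; "width": finger opening in mm; "gripper_force": force on a finger pad.
Only numpy, scipy, OpenCV 4.12 (cv2) and the standard library are available. Lean on these libraries where they do the work, as an engineer would, in place of code of your own. Each camera call takes 0.05 s, during which the arm holds its last target. There are 200 camera calls.

## Working session

There is one attempt and no reset: what is moved stays moved. The work goes in short steps, Python scripts to look and compute and a tool call to move; the robot and the scene stay as the last step left them, time stands still between calls to the robot, and variables do not carry over. Pictures are saved under pics/ and viewed, at most 10 in all, crops included, and the job is handed in when it is done.

Besides the shell and the picture viewer there is one more tool, called after ">>>" as name(argument=value, ...) on one line, values as JSON. step_arm: Moves the arm, as the interface text tells. Its arguments: {"type":"object","properties":{"commands":{"type":"array"}},"required":["commands"]}

```bash
mkdir -p pics; cat > h.py <<'E'
import numpy as np, cv2
from cell import ctrl
def grab(n):
    d=ctrl.get_image(n); np.savez('pics/'+n+'.npz',**{k:np.asarray(v) for k,v in d.items()}); return d
def pts(d):
    im=d['image'];h,w=im.shape[:2];f=h/2/np.tan(np.radians(float(d['vfov']))/2)
    v,u=np.mgrid[:h,:w];z=d['range_z']
    c=np.stack([(u-d['cx'])/f*z,(v-d['cy'])/f*z,z,np.ones_like(z)],-1)
    return (c@np.linalg.inv(d['world_to_cam']).T)[...,:3]
E
python3 - <<'E'
from h import *
for n in('scene','side'):
    d=grab(n);cv2.imwrite(f'pics/{n}0.png',d['image'][...,::-1])
    print(n,d['vfov'],d['cx'],d['cy'],np.linalg.inv(d['world_to_cam']).round(2))
print(ctrl.read_state())
E
```

```text
scene 55.41225091847474 277.9960126463098 206.58012295879996 [[-5.60000e-01  6.00000e-01 -5.80000e-01  1.01948e+03]
 [ 8.30000e-01  3.90000e-01 -4.00000e-01  4.49710e+02]
 [-2.00000e-02 -7.00000e-01 -7.10000e-01  7.74490e+02]
 [ 0.00000e+00  0.00000e+00  0.00000e+00  1.00000e+00]]
side 42.66507702752429 284.27113259691436 203.935178162789 [[-7.6000e-01 -4.4000e-01  4.7000e-01 -1.8371e+02]
 [-6.5000e-01  5.4000e-01 -5.4000e-01  7.5436e+02]
 [-2.0000e-02 -7.1000e-01 -7.0000e-01  9.9867e+02]
 [ 0.0000e+00  0.0000e+00  0.0000e+00  1.0000e+00]]
{'clock': 0.1, 'qpos': array([ 1.22719591,  0.62923909,  0.03845486,  1.51824662, -0.02699369,
        0.99629885, -0.01996997]), 'qd': array([-0.00091925, -0.00185083,  0.00168481, -0.00080782, -0.00120153,
       -0.00113559,  0.00062353]), 'tau': array([ 3.72053692e-03, -5.64524424e+01,  1.23059057e+00, -1.93972778e+01,
        1.12058170e-02,  5.36544219e-03, -3.30995444e-07]), 'eef_pos': array([ 178.12940951, -624.54776669,  230.49749024]), 'tool_rot': array([-3.13991918e+00,  2.67311192e-05,  2.77826215e-01]), 'force': array([-0.44013029, -0.04528947,  0.41566039]), 'torque': array([-0.01850459,  0.00993336, -0.0403575 ]), 'gripper_force': 0.0, 'width': 85.34028411097273}
```

View pics/scene0.png

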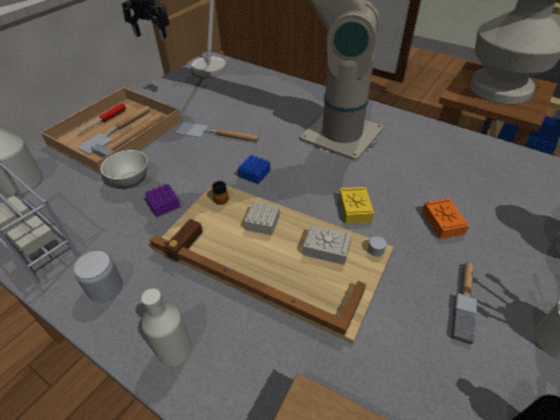

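View pics/side0.png

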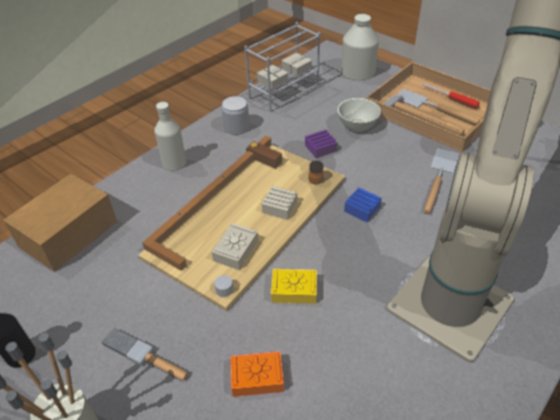

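Scene view: the plain plaster rosette piece is at (327,243), beside the weight (376,245), and the fluted piece at (262,217). Look-alikes are yellow (356,205), orange (445,217), blue (254,168) and purple (162,199). The whitish pieces lying on the plywood fit the description. The side fence is at (352,305), the stop at (185,240). I'll measure these and take a confirming crop.

```bash
python3 - <<'E'
from h import *
P=[];C=[]
for n in('scene','side'):
    d=dict(np.load(f'pics/{n}.npz'));p=pts(d);m=(d['range_z']>0)
    P.append(p[m]);C.append(d['image'][m])
    if n=='scene':
        c=d['image'][170:340,140:410];cv2.imwrite('pics/crop.png',cv2.resize(c[...,::-1],None,fx=2.9,fy=2.9,interpolation=cv2.INTER_CUBIC))
for p,c,n in zip(P,C,('scene','side')):
    hsv=cv2.cvtColor(c[None],cv2.COLOR_RGB2HSV)[0].astype(int)
    roi=(p[:,0]>300)&(p[:,0]<900)&(abs(p[:,1])<450)
    print(n,'bench z',np.median(p[roi&(p[:,2]<9)][:,2]))
    # plywood: saturation, z 12..24
    b=roi&(p[:,2]>13)&(p[:,2]<24)&(hsv[:,1]>60)&(hsv[:,0]>10)&(hsv[:,0]<28)
    print('ply z',np.median(p[b][:,2]),'rect',cv2.minAreaRect(p[b][:,:2].astype(np.float32)))
    f=roi&(p[:,2]>39)&(p[:,2]<47)&(hsv[:,1]>110)&(hsv[:,0]<20)
    q=p[f]; print('fence',len(q),q.min(0),q.max(0),cv2.minAreaRect(q[:,:2].astype(np.float32)))
    w=roi&(p[:,2]>44)&(p[:,2]<66)&(hsv[:,1]<70)
    q=p[w];H=np.zeros((600,900),np.uint8);H[(q[:,0]-300).astype(int),(q[:,1]+450).astype(int)]=255
    H=cv2.morphologyEx(H,cv2.MORPH_CLOSE,np.ones((7,7)))
    for k in cv2.findContours(H,0,2)[0]:
        if cv2.contourArea(k)>800:
            r=cv2.minAreaRect(k);print('white: y,x',r[0][0]-450,r[0][1]+300,r[1],r[2])
E
```

```text
scene bench z 0.720708224785426
ply z 18.641156829363126 rect ((490.6135559082031, 79.66770935058594), (356.2046813964844, 523.471435546875), 6.657267093658447)
fence 2357 [ 452.54655561 -157.99979692   39.01998067] [690.89169523 336.36790585  46.99567798] ((596.3209838867188, 95.99205017089844), (486.903076171875, 238.4211883544922), 83.55980682373047)
white: y,x 20.665496826171875 478.76707458496094 (72.8794937133789, 70.66986846923828) 72.25532531738281
white: y,x 198.03668212890625 462.7244873046875 (74.54833984375, 100.78981018066406) 73.61045837402344
white: y,x 298.0999755859375 402.7000198364258 (40.69643783569336, 37.11872863769531) 63.43495178222656
side bench z 1.984093180676723
ply z 19.798419777597132 rect ((601.36669921875, 111.78231811523438), (508.329345703125, 559.7437133789062), 15.712554931640625)
fence 1065 [ 450.75939403 -157.98437277   39.0609961 ] [685.20901763 337.44517969  46.97780503] ((599.7706298828125, 97.12376403808594), (484.89801025390625, 235.0190887451172), 82.047119140625)
white: y,x 24.058746337890625 476.7188415527344 (72.22251892089844, 69.55040740966797) 70.20112609863281
white: y,x 201.592529296875 461.6918182373047 (71.73951721191406, 103.47567749023438) 74.24882507324219
white: y,x 299.5 401.00000762939453 (37.47665786743164, 40.305084228515625) 45.0
```

View pics/crop.png

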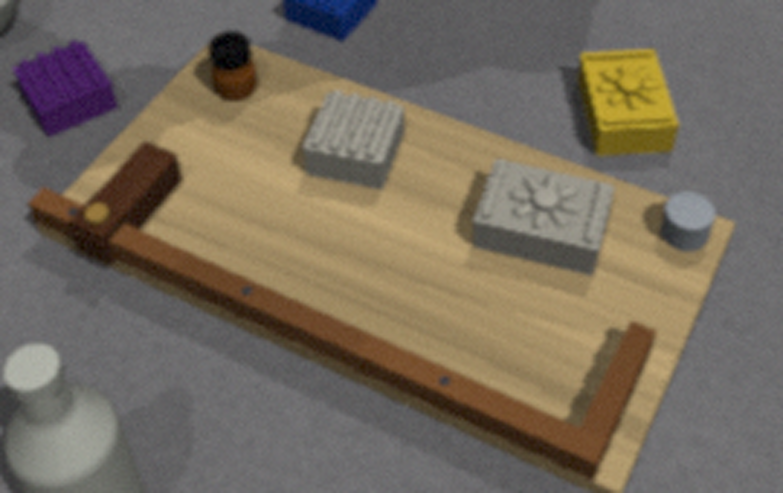

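The crop confirms it: the grey rosette block is at (545,205) and the grey ribbed block at (352,140). The side fence is at (620,390), the stop at (130,200), and the jar (232,65) and weight (688,220) are clear. Next I'll fit the board frame.

```bash
cat >> h.py <<'E'
def whites(n,d):
    p=pts(d);im=cv2.cvtColor(d['image'],cv2.COLOR_RGB2HSV).astype(int);m=d['range_z']>0
    return p[m],im[m]
E
python3 - <<'E'
from h import *
Q=[]
for n in('scene','side'):
    d=dict(np.load(f'pics/{n}.npz'));p,h=whites(n,d)
    f=(p[:,0]>430)&(p[:,0]<720)&(p[:,1]>-220)&(p[:,1]<380)&(p[:,2]>39)&(p[:,2]<47)&(h[:,1]>110)&(h[:,0]<20)
    q=p[f][:,:2]
    th=0.0; 
    # init angle: search with robust iteration
    th=np.radians(-7) if 0 else 0
    best=None
    for s in(-1,1):
        a=s*np.radians(7);R=np.array([[np.cos(a),-np.sin(a)],[np.sin(a),np.cos(a)]])
        b=q@R  # board coords
        hist,e=np.histogram(b[:,0],bins=np.arange(300,900,20))
        if best is None or hist.max()>best[0]: best=(hist.max(),a)
    a=best[1]
    for _ in range(6):
        R=np.array([[np.cos(a),-np.sin(a)],[np.sin(a),np.cos(a)]]);b=q@R
        hist,e=np.histogram(b[:,0],bins=np.arange(300,900,10));c=e[hist.argmax()]+5
        c=np.median(b[abs(b[:,0]-c)<14][:,0]); lf=(abs(b[:,0]-c)<13)&(b[:,1]>np.quantile(b[:,1],.3))
        lf=(abs(b[:,0]-c)<13)
        k=np.polyfit(b[lf][:,1],b[lf][:,0],1);a-=np.arctan(k[0])
    lx=np.percentile(b[lf][:,0],[3,50,97]);
    sf=(b[:,0]<c-25)&(b[:,1]>b[:,1].max()-45)
    sy=np.percentile(b[sf][:,1],[3,50,97]);xs=np.percentile(b[sf][:,0],[1,99])
    print(n,'ang',a,'long x',lx,'side y',sy,'side x range',xs,'lf y',np.percentile(b[lf][:,1],[0.5,99.5]))
    o=np.array([(lx[0]+lx[2])/2-110,(sy[0]+sy[2])/2-230]);O=R@o;print('origin',O)
    t=(p[:,0]>300)&(p[:,0]<800)&(p[:,2]>46)&(p[:,2]<66)&(h[:,1]<70)
    pb=(p[:,:2]@R)-o
    tt=t&(pb[:,0]>-150)&(pb[:,0]<50)&(abs(pb[:,1])<260)
    H=np.zeros((400,600),np.uint8);x=pb[tt];H[(x[:,0]+200).astype(int),(x[:,1]+300).astype(int)]=255
    H=cv2.morphologyEx(H,cv2.MORPH_CLOSE,np.ones((7,7)))
    for kk in cv2.findContours(H,0,2)[0]:
        if cv2.contourArea(kk)>800:
            r=cv2.minAreaRect(kk);print('white bx,by',r[0][1]-200,r[0][0]-300,r[1],r[2])
    st=(h[:,0]<20)&(h[:,1]>80)&(p[:,2]>48)&(p[:,2]<62)&(pb[:,0]>15)&(pb[:,0]<135)&(pb[:,1]<-100)&(pb[:,1]>-280)
    print('stop',np.percentile(pb[st],[2,98],axis=0))
E
```

```text
scene ang 0.10323643177669742 long x [650.14530209 661.04737589 670.08534343] side y [249.8922175  259.311625   268.89176699] side x range [551.07194191 635.79151965] lf y [-224.37173964  267.53276747]
origin [544.15748907  85.92662351]
white bx,by -69.56106567382812 120.1895751953125 (75.44234466552734, 100.364501953125) 80.27242279052734
white bx,by -71.34092712402344 -58.17840576171875 (73.0118408203125, 70.69966125488281) 78.02386474609375
white bx,by -118.42758178710938 225.23101806640625 (37.7026481628418, 37.78569412231445) 48.36646270751953
stop [[  27.08707255 -209.13181199]
 [ 123.66310101 -174.04531173]]
side ang 0.10159176061991082 long x [648.1917912  656.18431668 666.51213964] side y [252.81436695 263.33160132 271.93660819] side x range [549.90767059 629.48381416] lf y [-221.17890834  271.25383881]
origin [541.24638731  87.71940759]
white bx,by -67.64895629882812 121.16397094726562 (72.58423614501953, 103.50729370117188) 80.21759033203125
white bx,by -70.89622497558594 -56.61320495605469 (72.66373443603516, 68.26819610595703) 74.05460357666016
white bx,by -117.77047729492188 224.52459716796875 (38.154991149902344, 40.20358657836914) 50.19443130493164
stop [[  26.50839511 -212.13371893]
 [ 121.84535716 -173.05530177]]
```

```bash
cat >> h.py <<'E'
from scipy.spatial.transform import Rotation as Ro
A=0.1025;O=np.array([542.7,86.8])
RB=np.array([[np.cos(A),-np.sin(A)],[np.sin(A),np.cos(A)]])
def to(*targets):
    s=ctrl.read_state();R=Ro.from_euler('xyz',s['tool_rot'])
    e=s['eef_pos'];print('t %.2f board'%s['clock'],((e[:2]-O)@RB).round(1),'z %.1f'%e[2],'yaw-A %.3f'%(s['tool_rot'][2]-A),'F',s['force'].round(1),'w %.1f'%s['width'],'q',s['qpos'].round(2))
    for bx,by,z,yaw in targets:
        g=Ro.from_euler('xyz',[np.pi,0,A+yaw])
        w=np.r_[RB@[bx,by]+O,z]
        print((bx,by,z,yaw),(R.inv().apply(w-e)/10).round(2),(R.inv()*g).as_rotvec().round(3))
E
python3 -c "
from h import *
to((-138,120,150,0),(-138,120,24,0))"
```

```text
t 0.10 board [-435.4 -670.3] z 230.5 yaw-A 0.175 F [-0.4 -0.   0.4] w 85.3 q [ 1.23  0.63  0.04  1.52 -0.03  1.   -0.02]
(-138, 120, 150, 0) [ 43.07 -72.62   8.17] [-0.002  0.     0.175]
(-138, 120, 24, 0) [ 43.07 -72.6   20.77] [-0.002  0.     0.175]
```

>>> step_arm(commands=[50, -35, 0, 0, 0, 0.175, 0.6, 50, -35, 0, 0, 0, 0.175, 0.6, 50, -35, 0, 0, 0, 0.175, 0.6, 50, -35, 0, 0, 0, 0.175, 0.6, 50, -35, 0, 0, 0, 0.175, 0.6, 50, -35, 0, 0, 0, 0.175, 0.6, 50, -35, 0, 0, 0, 0.175, 0.6, 50, -35, 0, 0, 0, 0.175, 0.6, 50, -35, 0, 0, 0, 0.175, 0.6, 50, -35, 0, 0, 0, 0.175, 0.6])

```text
clock: 1.1
eef_pos: [494.4, -235.2, 231.2]
tool_rot: [-3.142, 0.0, 0.103]
force: [0.4, -0.5, 0.6]
width: 50.9
gripper_force: 0.0
```

```bash
python3 -c "
from h import *
to((-138,120,150,0),(-138,120,24,0))"
```

```text
t 1.10 board [ -81.  -315.4] z 231.2 yaw-A 0.000 F [ 0.4 -0.5  0.6] w 50.9 q [ 0.35  0.48  0.07  1.81 -0.04  0.85 -1.03]
(-138, 120, 150, 0) [ -5.69 -43.54   8.12] [-0.  0.  0.]
(-138, 120, 24, 0) [ -5.68 -43.54  20.72] [-0.  0.  0.]
```

>>> step_arm(commands=[-5.7, -43.5, 8.1, 0, 0, 0, 0.6, -5.7, -43.5, 8.1, 0, 0, 0, 0.6, -5.7, -43.5, 8.1, 0, 0, 0, 0.6, -5.7, -43.5, 8.1, 0, 0, 0, 0.6, -5.7, -43.5, 8.1, 0, 0, 0, 0.6, -5.7, -43.5, 8.1, 0, 0, 0, 0.6, -5.7, -43.5, 8.1, 0, 0, 0, 0.6, -5.7, -43.5, 8.1, 0, 0, 0, 0.6, -5.7, -43.5, 8.1, 0, 0, 0, 0.6, -5.7, -43.5, 8.1, 0, 0, 0, 0.6])

```text
clock: 2.1
eef_pos: [389.8, 196.7, 149.4]
tool_rot: [-3.139, 0.001, 0.115]
force: [-1.0, -0.1, -0.3]
width: 51.4
gripper_force: 0.0
```

```bash
python3 -c "
from h import *
to((-138,120,150,0),(-138,120,24,0),(20,120,24,0))"
```

```text
t 2.10 board [-140.9  125. ] z 149.4 yaw-A 0.012 F [-1.  -0.1 -0.3] w 51.4 q [-0.57  0.47  0.05  2.17 -0.05  0.5  -1.93]
(-138, 120, 150, 0) [ 0.28  0.5  -0.07] [-0.003  0.001  0.012]
(-138, 120, 24, 0) [ 0.3   0.53 12.53] [-0.003  0.001  0.012]
(20, 120, 24, 0) [16.1   0.73 12.51] [-0.003  0.001  0.012]
```

>>> step_arm(commands=[0, 0.3, 4, 0, 0, 0, 0.6, 0, 0.3, 8, 0, 0, 0, 0.6, 0, 0.3, 11, 0, 0, 0, 0.6, 0, 0.3, 12.5, 0, 0, 0, 0.6, 0, 0.3, 12.5, 0, 0, 0, 0.6])

```text
clock: 2.6
eef_pos: [389.5, 187.4, 30.6]
tool_rot: [-3.138, 0.012, 0.101]
force: [-0.6, 0.3, -0.2]
width: 51.3
gripper_force: 0.0
```

```bash
python3 - <<'E'
from h import *
to((-138,120,24,0),(20,120,24,0))
d=grab('side');cv2.imwrite('pics/s1.png',cv2.resize(d['image'][130:320,130:380][...,::-1],None,fx=3,fy=3))
E
```

```text
t 2.60 board [-142.1  115.8] z 30.6 yaw-A -0.001 F [-0.6  0.3 -0.2] w 51.3 q [-0.66  0.74  0.22  2.25 -0.73  0.24 -1.24]
(-138, 120, 24, 0) [ 0.42 -0.42  0.66] [-0.004  0.012 -0.001]
(20, 120, 24, 0) [16.21 -0.44  0.46] [-0.004  0.012 -0.001]
```

View pics/s1.png

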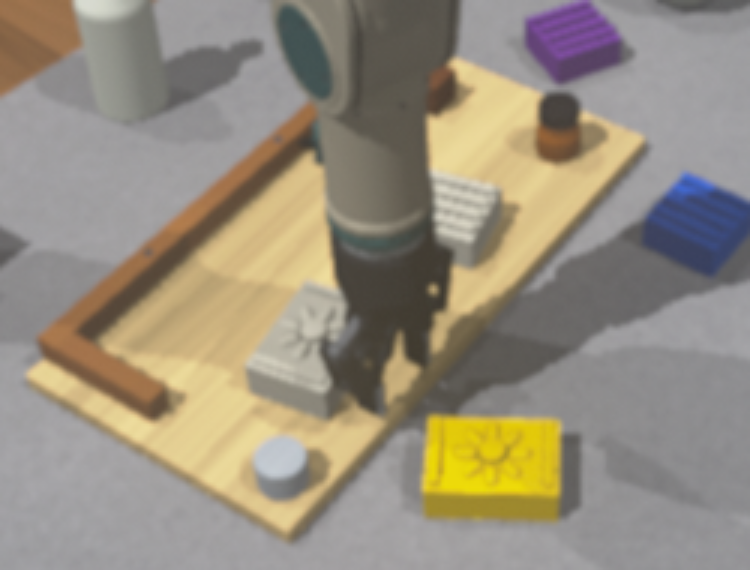

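The fingers stand at the rosette's near side at about (365,370) in the crop, clear of the weight (280,465). Now I push slowly forward.

>>> step_arm(commands=[1.2, -0.3, 0.3, 0, 0.012, 0, 0.6, 2.4, -0.4, 0.5, 0, 0.012, 0, 0.6, 3.6, -0.4, 0.5, 0, 0.012, 0, 0.6, 4.8, -0.4, 0.5, 0, 0.012, 0, 0.6, 6.0, -0.4, 0.5, 0, 0.012, 0, 0.6, 7.2, -0.4, 0.5, 0, 0.012, 0, 0.6, 8.4, -0.4, 0.5, 0, 0.012, 0, 0.6, 9.6, -0.4, 0.5, 0, 0.012, 0, 0.6, 10.8, -0.4, 0.5, 0, 0.012, 0, 0.6, 12, -0.4, 0.5, 0, 0.012, 0, 0.6])

```text
clock: 3.65
eef_pos: [509.3, 204.4, 25.5]
tool_rot: [-3.137, -0.0, 0.102]
force: [-1.1, -0.1, 1.6]
width: 51.1
gripper_force: 0.9
```

```bash
cat >> h.py <<'E'
def pieces():
    for n in('scene','side'):
        d=grab(n);p,h=whites(n,d);pb=(p[:,:2]-O)@RB
        t=(p[:,2]>47)&(p[:,2]<60)&(h[:,1]<70)&(h[:,2]>90)&(pb[:,0]>-125)&(pb[:,0]<108)&(pb[:,1]<225)&(pb[:,1]>-160)
        H=np.zeros((400,600),np.uint8);x=pb[t];H[(x[:,0]+200).astype(int),(x[:,1]+300).astype(int)]=255
        H=cv2.morphologyEx(H,cv2.MORPH_CLOSE,np.ones((7,7)))
        for k in cv2.findContours(H,0,2)[0]:
            if cv2.contourArea(k)>800:
                r=cv2.minAreaRect(k);print(n,'piece bx %.1f by %.1f'%(r[0][1]-200,r[0][0]-300),np.round(r[1]),'yaw deg %.1f'%(90-r[2]))
        st=(h[:,0]<20)&(h[:,1]>80)&(p[:,2]>48)&(p[:,2]<62)&(pb[:,0]>15)&(pb[:,0]<135)&(pb[:,1]<150)&(pb[:,1]>-280)
        if st.sum()>20: print('  stop y',np.percentile(pb[st][:,1],[2,98]).round(1))
E
python3 -c "
from h import *
to((10,120,24,0));pieces()"
```

```text
t 3.65 board [-21.1 120.4] z 25.5 yaw-A -0.001 F [-1.1 -0.1  1.6] w 51.1 q [-0.66  0.83  0.37  1.95 -0.64  0.47 -1.29]
(10, 120, 24, 0) [3.11 0.04 0.15] [-0.004 -0.    -0.001]
scene piece bx 23.5 by 114.0 [100.  75.] yaw deg 90.0
scene piece bx -69.6 by -59.5 [70. 70.] yaw deg 12.0
  stop y [-209.4 -175.2]
side piece bx 42.7 by 148.4 [50. 96.] yaw deg 46.4
side piece bx -73.3 by -56.1 [70. 72.] yaw deg 13.5
  stop y [-209.3   88.9]
```

>>> step_arm(commands=[1.0, 0, 0.1, 0, 0, 0, 0.6, 2.0, 0, 0.1, 0, 0, 0, 0.6, 2.8, 0, 0.1, 0, 0, 0, 0.6, 3.4, 0, 0.1, 0, 0, 0, 0.6, 3.7, 0, 0.1, 0, 0, 0, 0.6, 4.0, 0, 0.1, 0, 0, 0, 0.6, 4.2, 0, 0.1, 0, 0, 0, 0.6, 4.3, 0, 0.1, 0, 0, 0, 0.6])

```text
clock: 4.55
eef_pos: [549.6, 208.9, 24.1]
tool_rot: [-3.137, 0.003, 0.102]
force: [-6.1, -0.4, 4.3]
width: 51.3
gripper_force: 3.1
```

```bash
python3 -c "
from h import *
to((10,120,24,0));pieces()"
```

```text
t 4.55 board [ 19.4 120.8] z 24.1 yaw-A -0.000 F [-6.1 -0.4  4.3] w 51.3 q [-0.65  0.87  0.4   1.84 -0.61  0.55 -1.32]
(10, 120, 24, 0) [-0.94  0.08  0.01] [-0.005  0.003 -0.   ]
scene piece bx 66.0 by 113.5 [101.  74.] yaw deg 90.0
scene piece bx -76.6 by -44.0 [66. 37.] yaw deg 10.9
  stop y [-209.8 -174.9]
side piece bx 79.9 by 149.9 [46. 91.] yaw deg 47.7
side piece bx -72.1 by -57.6 [71. 72.] yaw deg 13.5
  stop y [-209.4 -109.8]
```

>>> step_arm(commands=[-2, 0, 0, 0, 0, 0, 0.6, -2.5, 0, -4, 0, 0, 0, 0.3, -2.5, 0, -8, 0, 0, 0, 0.3, 0, 4, -9, 0, 0, -0.3, 0.3, 4.3, 8.2, -9, 0, 0, -0.8, 0.3, 4.3, 8.2, -9, 0, 0, -1.57, 0.3, 4.3, 8.2, -9, 0, 0, -1.57, 0.3, 4.3, 8.2, -9, 0, 0, -1.57, 0.3, 4.3, 8.2, -9, 0, 0, -1.57, 0.3, 4.3, 8.2, -9, 0, 0, -1.57, 0.3])

```text
clock: 5.65
eef_pos: [603.6, 131.3, 114.2]
tool_rot: [3.141, -0.006, 1.158]
force: [-0.9, -1.2, -0.6]
width: 25.6
gripper_force: 0.0
```

>>> step_arm(commands=[0, 0, 0, 0, 0, -0.8, 0.3, 0, 0, 0, 0, 0, -0.8, 0.3, 0, 0, 0, 0, 0, -0.8, 0.3, 0, 0, 0, 0, 0, -0.8, 0.3])

```text
clock: 6.05
eef_pos: [603.6, 131.4, 114.3]
tool_rot: [3.138, -0.004, 1.758]
force: [0.1, -0.7, 0.2]
width: 25.5
gripper_force: 0.0
```

```bash
python3 -c "
from h import *
to((63,38,110,np.pi/2),(63,38,24,np.pi/2));pieces()"
```

```text
t 6.05 board [65.1 38.1] z 114.3 yaw-A 1.655 F [ 0.1 -0.7  0.2] w 25.5 q [-0.28  0.72  0.03  1.72 -0.04  0.7  -0.04]
(63, 38, 110, 1.5707963267948966) [ 0.   -0.21  0.43] [ 0.004 -0.005  0.084]
(63, 38, 24, 1.5707963267948966) [-0.03 -0.25  9.03] [ 0.004 -0.005  0.084]
scene piece bx 66.0 by 113.5 [ 72. 101.] yaw deg 0.0
  stop y [-209.6 -175.2]
side piece bx 64.6 by 114.3 [ 76. 105.] yaw deg 1.1
side piece bx -72.1 by -55.0 [73. 70.] yaw deg 14.0
  stop y [-211.2   42.4]
```

>>> step_arm(commands=[0, -0.2, 3, 0, 0, 0.085, 0.3, 0, -0.2, 6, 0, 0, 0.085, 0.3, 0, -0.2, 8, 0, 0, 0.085, 0.3, 0, -0.2, 9, 0, 0, 0.085, 0.3, 0, -0.2, 9, 0, 0, 0.085, 0.3])

```text
clock: 6.65
eef_pos: [599.9, 131.3, 22.8]
tool_rot: [-3.141, -0.004, 1.665]
force: [-0.4, -0.2, 0.4]
width: 25.4
gripper_force: 0.0
```

```bash
python3 -c "
from h import *
to((63,100,24,np.pi/2),(63,110,24,np.pi/2))"
```

```text
t 6.65 board [61.4 38.4] z 22.8 yaw-A 1.563 F [-0.4 -0.2  0.4] w 25.4 q [-0.29  0.86  0.04  1.76 -0.07  0.53 -0.1 ]
(63, 100, 24, 1.5707963267948966) [ 6.16  0.11 -0.1 ] [-0.001 -0.004 -0.008]
(63, 110, 24, 1.5707963267948966) [ 7.16  0.1  -0.1 ] [-0.001 -0.004 -0.008]
```

>>> step_arm(commands=[1, 0.1, -0.1, 0, 0, -0.008, 0.3, 2, 0.1, -0.1, 0, 0, -0.008, 0.3, 3, 0.1, -0.1, 0, 0, -0.008, 0.3, 4, 0.1, -0.1, 0, 0, -0.008, 0.3, 5, 0.1, -0.1, 0, 0, -0.008, 0.3, 5.8, 0.1, -0.1, 0, 0, -0.008, 0.3, 6.4, 0.1, -0.1, 0, 0, -0.008, 0.3, 6.8, 0.1, -0.1, 0, 0, -0.008, 0.3, 7.1, 0.1, -0.1, 0, 0, -0.008, 0.3, 7.3, 0.1, -0.1, 0, 0, -0.008, 0.3])

```text
clock: 7.65
eef_pos: [594.5, 201.3, 25.2]
tool_rot: [-3.141, -0.001, 1.674]
force: [0.3, -7.1, 3.2]
width: 25.7
gripper_force: 4.2
```

```bash
python3 -c "
from h import *
to((63,110,24,np.pi/2));pieces()"
```

```text
t 7.65 board [ 63.2 108.6] z 25.2 yaw-A 1.571 F [ 0.3 -7.1  3.2] w 25.7 q [-0.41  0.87  0.06  1.72 -0.09  0.56 -0.19]
(63, 110, 24, 1.5707963267948966) [ 0.14 -0.02  0.12] [-0.    -0.001  0.001]
scene piece bx 64.0 by 168.5 [72. 99.] yaw deg 0.0
scene piece bx -70.6 by -59.1 [71. 71.] yaw deg 11.3
  stop y [-209.5 -174.5]
side piece bx 64.4 by 168.0 [ 75. 108.] yaw deg 1.7
side piece bx -73.3 by -52.6 [71. 70.] yaw deg 14.6
  stop y [-210.9   17.1]
```

>>> step_arm(commands=[0.2, 0, 0, 0, 0, 0, 0.3, 0.4, 0, 0, 0, 0, 0, 0.3, 0.4, 0, 0, 0, 0, 0, 0.3])

```text
clock: 8.05
eef_pos: [594.2, 201.4, 25.3]
tool_rot: [-3.14, 0.003, 1.671]
force: [-1.3, -12.6, 5.0]
width: 25.7
gripper_force: 5.9
```

```bash
python3 -c "
from h import *
to((15,160,24,0));pieces()"
```

```text
t 8.05 board [ 63.  108.7] z 25.3 yaw-A 1.569 F [ -1.3 -12.6   5. ] w 25.7 q [-0.41  0.87  0.07  1.72 -0.09  0.56 -0.19]
(15, 160, 24, 0) [ 5.12 -4.81  0.12] [1.000e-03 3.000e-03 1.569e+00]
scene piece bx 64.0 by 169.0 [ 72. 100.] yaw deg 0.0
scene piece bx -70.3 by -59.0 [71. 70.] yaw deg 12.3
  stop y [-209.4 -175.1]
side piece bx 64.0 by 169.5 [ 76. 105.] yaw deg 0.0
side piece bx -72.9 by -54.5 [72. 68.] yaw deg 13.4
  stop y [-211.6  -16.4]
```

>>> step_arm(commands=[-1.5, 0, 0, 0, 0, 0, 0.3, -1.5, 0, -4, 0, 0, 0, 0.3, -1.5, -2, -8, 0, 0, 0.15, 0.6, 0, -5.8, -9, 0, 0, 0.3, 0.6, 5.6, -5.8, -9, 0, 0, 1.57, 0.6, 5.6, -5.8, -9, 0, 0, 1.57, 0.6, 5.6, -5.8, -9, 0, 0, 1.57, 0.6, 5.6, -5.8, -9, 0, 0, 1.57, 0.6, 5.6, -5.8, -9, 0, 0, 1.57, 0.6, 5.6, -5.8, -9, 0, 0, 1.57, 0.6])

```text
clock: 9.15
eef_pos: [530.2, 258.0, 115.3]
tool_rot: [-3.137, -0.003, 0.469]
force: [-0.4, 0.3, 0.1]
width: 51.0
gripper_force: 0.0
```

>>> step_arm(commands=[0, 0, 0, 0, 0, 0.52, 0.6, 0, 0, 0, 0, 0, 0.52, 0.6, 0, 0, 0, 0, 0, 0.52, 0.6, 0, 0, 0, 0, 0, 0.52, 0.6])

```text
clock: 9.55
eef_pos: [530.1, 258.0, 115.1]
tool_rot: [-3.136, 0.0, -0.049]
force: [0.0, -0.1, 0.2]
width: 51.4
gripper_force: 0.0
```

```bash
python3 -c "
from h import *
to((2,162,24,0));pieces()"
```

```text
t 9.55 board [  5.  171.6] z 115.1 yaw-A -0.152 F [ 0.  -0.1  0.2] w 51.4 q [-0.84  0.76  0.57  1.81 -0.59  0.74 -1.57]
(2, 162, 24, 0) [-0.15  1.05  9.1 ] [-0.005 -0.    -0.152]
scene piece bx 64.0 by 168.5 [ 72. 101.] yaw deg 0.0
scene piece bx -70.0 by -59.5 [70. 71.] yaw deg 13.0
  stop y [-209.8 -175. ]
side piece bx 63.5 by 170.0 [ 75. 102.] yaw deg 0.0
side piece bx -73.2 by -55.1 [70. 68.] yaw deg 10.6
  stop y [-210.   -31.4]
```

Down, then a gentle reseating push in +x.

>>> step_arm(commands=[-0.2, 1, 1, 0, 0, -0.15, 0.6, -0.2, 1, 5, 0, 0, -0.15, 0.6, -0.2, 1, 8, 0, 0, -0.15, 0.6, -0.2, 1, 9, 0, 0, -0.15, 0.6, 0.8, 0.9, 9, 0, 0, -0.15, 0.6, 1.4, 0.8, 9, 0, 0, -0.15, 0.6, 1.7, 0.8, 9, 0, 0, -0.15, 0.6, 1.9, 0.8, 9, 0, 0, -0.15, 0.6, 2.1, 0.8, 9, 0, 0, -0.15, 0.6])

```text
clock: 10.55
eef_pos: [545.4, 249.4, 26.5]
tool_rot: [-3.135, 0.011, 0.105]
force: [-16.9, 0.1, 12.9]
width: 51.0
gripper_force: 8.6
```

```bash
python3 -c "
from h import *
to((-20,162,24,0),(-138,-58,115,0))"
```

```text
t 10.55 board [ 19.3 161.5] z 26.5 yaw-A 0.003 F [-16.9   0.1  12.9] w 51.0 q [-0.73  0.89  0.43  1.8  -0.63  0.6  -1.37]
(-20, 162, 24, 0) [-3.93 -0.06  0.29] [-0.007  0.011  0.003]
(-138, -58, 115, 0) [-15.89  21.84  -8.83] [-0.007  0.011  0.003]
```

>>> step_arm(commands=[-2, 0, 0, 0, 0, 0, 0.5, -3, 0, -3, 0, 0, 0, 0.5, -3.5, 0, -8, 0, 0, 0, 0.5, -15.2, 21.8, -9, 0, 0.01, 0, 0.5, -15.2, 21.8, -9, 0, 0.01, 0, 0.5, -15.2, 21.8, -9, 0, 0.01, 0, 0.5, -15.2, 21.8, -9, 0, 0.01, 0, 0.5, -15.2, 21.8, -9, 0, 0.01, 0, 0.5, -15.2, 21.8, -9, 0, 0.01, 0, 0.5, -15.2, 21.8, -9, 0, 0.01, 0, 0.5])

```text
clock: 11.55
eef_pos: [424.5, 14.4, 115.8]
tool_rot: [-3.137, -0.015, 0.101]
force: [1.5, -0.2, -0.4]
width: 42.6
gripper_force: 0.0
```

```bash
python3 -c "
from h import *
to((-132,-58,27,0),(-20,-58,24,0));pieces()"
```

```text
t 11.55 board [-125.   -59.9] z 115.8 yaw-A -0.001 F [ 1.5 -0.2 -0.4] w 42.6 q [-0.38  0.56  0.41  2.25 -0.57  0.41 -0.97]
(-132, -58, 27, 0) [-0.84 -0.15  8.87] [-0.005 -0.015 -0.001]
(-20, -58, 24, 0) [10.36 -0.16  9.34] [-0.005 -0.015 -0.001]
scene piece bx 66.0 by 168.0 [100.  72.] yaw deg 90.0
scene piece bx -70.5 by -58.9 [73. 70.] yaw deg 12.5
  stop y [-210.  -174.9]
side piece bx 64.5 by 169.0 [ 75. 104.] yaw deg 0.0
side piece bx -72.3 by -53.4 [72. 71.] yaw deg 12.2
  stop y [-217.    70.4]
```

>>> step_arm(commands=[-1.2, -0.1, 2, 0, -0.015, 0, 0.5, -1.2, -0.1, 3, 0, -0.015, 0, 0.5])

```text
clock: 11.85
eef_pos: [410.7, 17.4, 83.6]
tool_rot: [-3.136, 0.005, 0.109]
force: [-0.6, 1.6, 0.7]
width: 42.8
gripper_force: 0.0
```

```bash
python3 -c "
from h import *
to((-135,-58,27,0))"
```

```text
t 11.85 board [-138.4  -55.5] z 83.6 yaw-A 0.006 F [-0.6  1.6  0.7] w 42.8 q [-0.33  0.61  0.33  2.29 -0.63  0.33 -0.92]
(-135, -58, 27, 0) [0.36 0.28 5.65] [-0.005  0.005  0.006]
```

>>> step_arm(commands=[0.2, 0.2, 2.5, 0, 0, 0, 0.5, 0.2, 0.2, 4.5, 0, 0, 0, 0.5, 0.2, 0.2, 5.5, 0, 0, 0, 0.5, 0.2, 0.2, 5.6, 0, 0, 0, 0.5])

```text
clock: 12.25
eef_pos: [413.2, 15.0, 26.8]
tool_rot: [-3.137, 0.006, 0.107]
force: [0.4, -0.2, 0.7]
width: 42.9
gripper_force: 0.0
```

```bash
python3 -c "
from h import *
to((-20,-58,24,0))"
```

```text
t 12.25 board [-136.2  -58.2] z 26.8 yaw-A 0.004 F [ 0.4 -0.2  0.7] w 42.9 q [-0.3   0.75  0.3   2.31 -1.06  0.23 -0.49]
(-20, -58, 24, 0) [11.62  0.03  0.21] [-0.004  0.006  0.004]
```

>>> step_arm(commands=[1.2, 0, 0, 0, 0, 0, 0.5, 2.4, 0, 0.2, 0, 0, 0, 0.5, 3.6, 0, 0.2, 0, 0, 0, 0.5, 4.8, 0, 0.2, 0, 0, 0, 0.5, 6.0, 0, 0.2, 0, 0, 0, 0.5, 7.2, 0, 0.2, 0, 0, 0, 0.5, 8.4, 0, 0.2, 0, 0, 0, 0.5, 9.6, 0, 0.2, 0, 0, 0, 0.5, 10.8, 0, 0.2, 0, 0, 0, 0.5, 11.6, 0, 0.2, 0, 0, 0, 0.5])

```text
clock: 13.25
eef_pos: [529.2, 27.2, 26.1]
tool_rot: [-3.137, 0.004, 0.107]
force: [-0.9, -0.5, 0.7]
width: 42.9
gripper_force: 0.8
```

```bash
python3 -c "
from h import *
to((19,-58,24,0));pieces()"
```

```text
t 13.25 board [-19.6 -57.9] z 26.1 yaw-A 0.004 F [-0.9 -0.5  0.7] w 42.9 q [-0.44  0.86  0.54  2.   -0.88  0.53 -0.72]
(19, -58, 24, 0) [3.86 0.03 0.2 ] [-0.004  0.004  0.004]
scene piece bx 66.0 by 168.0 [ 72. 100.] yaw deg 0.0
scene piece bx 24.5 by -65.5 [71. 75.] yaw deg 90.0
  stop y [-209.7 -174.8]
side piece bx 64.9 by 170.3 [104.  76.] yaw deg 88.8
  stop y [-210.1  112.5]
```

>>> step_arm(commands=[1.0, 0, 0.1, 0, 0, 0.004, 0.5, 2.0, 0, 0.1, 0, 0, 0.004, 0.5, 2.8, 0, 0.1, 0, 0, 0.004, 0.5, 3.4, 0, 0.1, 0, 0, 0.004, 0.5, 3.7, 0, 0.1, 0, 0, 0.004, 0.5, 4.0, 0, 0.1, 0, 0, 0.004, 0.5, 4.2, 0, 0.1, 0, 0, 0.004, 0.5])

```text
clock: 14.05
eef_pos: [567.7, 30.4, 24.3]
tool_rot: [-3.136, 0.009, 0.101]
force: [-8.3, -0.8, 6.1]
width: 42.9
gripper_force: 4.6
```

```bash
python3 -c "
from h import *
to((63,-128,110,np.pi/2));pieces()"
```

```text
t 14.05 board [ 19.1 -58.7] z 24.3 yaw-A -0.002 F [-8.3 -0.8  6.1] w 42.9 q [-0.45  0.91  0.58  1.89 -0.85  0.62 -0.79]
(63, -128, 110, 1.5707963267948966) [ 4.33  6.88 -8.64] [-0.011  0.003 -1.572]
scene piece bx 65.5 by 168.0 [100.  73.] yaw deg 90.0
scene piece bx 65.0 by -66.0 [72. 72.] yaw deg 0.0
  stop y [-209.9 -174.7]
side piece bx 66.0 by 169.0 [ 76. 104.] yaw deg 0.0
  stop y [-211.3   87.3]
```

>>> step_arm(commands=[-2, 0, 0, 0, 0, 0, 0.5, -2.5, 0, -4, 0, 0, 0, 0.3, -2.5, 0, -8, 0, 0, 0, 0.3, 0, 4, -9, 0, 0, -0.3, 0.3, 4.3, 7, -9, 0, 0, -0.8, 0.3, 4.3, 7, -9, 0, 0, -1.57, 0.3, 4.3, 7, -9, 0, 0, -1.57, 0.3, 4.3, 7, -9, 0, 0, -1.57, 0.3, 4.3, 7, -9, 0, 0, -1.57, 0.3, 4.3, 7, -9, 0, 0, -1.57, 0.3])

```text
clock: 15.15
eef_pos: [620.7, -35.1, 114.1]
tool_rot: [-3.137, -0.002, 1.157]
force: [-0.6, -0.3, -0.4]
width: 25.3
gripper_force: 0.0
```

>>> step_arm(commands=[0, 0, 0, 0, 0, -0.52, 0.3, 0, 0, 0, 0, 0, -0.52, 0.3, 0, 0, 0, 0, 0, -0.52, 0.3, 0, 0, 0, 0, 0, -0.52, 0.3, 0, 0, 0, 0, 0, -0.52, 0.3])

```text
clock: 15.65
eef_pos: [620.7, -35.2, 114.3]
tool_rot: [-3.138, -0.005, 1.67]
force: [-0.4, 0.3, -0.8]
width: 25.5
gripper_force: 0.0
```

```bash
python3 -c "
from h import *
to((63,-130,24,np.pi/2))"
```

```text
t 15.65 board [  65.1 -129.4] z 114.3 yaw-A 1.568 F [-0.4  0.3 -0.8] w 25.5 q [-0.15  0.75  0.27  1.7  -0.29  0.73  0.37]
(63, -130, 24, 1.5707963267948966) [-0.11 -0.18  9.03] [-0.003 -0.005 -0.003]
```

Down, then push along +y.

>>> step_arm(commands=[0, -0.2, 3, 0, 0, 0, 0.3, 0, -0.2, 6, 0, 0, 0, 0.3, 0, -0.2, 8, 0, 0, 0, 0.3, 0, -0.2, 9, 0, 0, 0, 0.3, 0, -0.2, 9, 0, 0, 0, 0.3])

```text
clock: 16.15
eef_pos: [617.1, -34.8, 22.8]
tool_rot: [-3.135, -0.005, 1.67]
force: [-0.6, 1.1, 0.0]
width: 25.3
gripper_force: 0.0
```

```bash
python3 -c "
from h import *
to((63,0,24,np.pi/2),(63,39,24,np.pi/2))"
```

```text
t 16.15 board [  61.6 -128.6] z 22.8 yaw-A 1.567 F [-0.6  1.1  0. ] w 25.3 q [-0.12  0.88  0.22  1.75 -0.33  0.56  0.4 ]
(63, 0, 24, 1.5707963267948966) [12.86  0.1  -0.06] [-0.006 -0.005 -0.003]
(63, 39, 24, 1.5707963267948966) [16.76  0.08 -0.04] [-0.006 -0.005 -0.003]
```

>>> step_arm(commands=[1.3, 0.1, -0.1, 0, 0, 0, 0.3, 2.6, 0.1, -0.1, 0, 0, 0, 0.3, 3.9, 0.1, -0.1, 0, 0, 0, 0.3, 5.2, 0.1, -0.1, 0, 0, 0, 0.3, 6.5, 0.1, -0.1, 0, 0, 0, 0.3, 7.8, 0.1, -0.1, 0, 0, 0, 0.3, 9.1, 0.1, -0.1, 0, 0, 0, 0.3, 10.4, 0.1, -0.1, 0, 0, 0, 0.3, 11.7, 0.1, -0.1, 0, 0, 0, 0.3, 12.8, 0.1, -0.1, 0, 0, 0, 0.3])

```text
clock: 17.15
eef_pos: [605.8, 94.2, 25.5]
tool_rot: [-3.137, -0.005, 1.672]
force: [0.8, -0.5, 0.7]
width: 25.9
gripper_force: 0.6
```

```bash
python3 -c "
from h import *
to((63,39,24,np.pi/2));pieces()"
```

```text
t 17.15 board [63.5  0.9] z 25.5 yaw-A 1.569 F [ 0.8 -0.5  0.7] w 25.9 q [-0.35  0.87  0.25  1.76 -0.37  0.56  0.23]
(63, 39, 24, 1.5707963267948966) [ 3.81 -0.06  0.17] [-0.005 -0.005 -0.002]
scene piece bx 65.5 by 168.0 [100.  73.] yaw deg 90.0
scene piece bx 64.5 by 46.0 [70. 71.] yaw deg 90.0
  stop y [-210.  -174.9]
side piece bx 64.5 by 169.0 [104.  75.] yaw deg 90.0
side piece bx 62.0 by 48.0 [78. 72.] yaw deg 90.0
  stop y [-210.1  104.4]
```

>>> step_arm(commands=[1.0, 0, 0.1, 0, 0, 0, 0.3, 2.0, 0, 0.1, 0, 0, 0, 0.3, 2.8, 0, 0.1, 0, 0, 0, 0.3, 3.3, 0, 0.1, 0, 0, 0, 0.3, 3.6, 0, 0.1, 0, 0, 0, 0.3, 3.8, 0, 0.1, 0, 0, 0, 0.3, 4.0, 0, 0.1, 0, 0, 0, 0.3, 4.2, 0, 0.1, 0, 0, 0, 0.3])

```text
clock: 18.05
eef_pos: [602.1, 131.8, 24.8]
tool_rot: [-3.137, -0.001, 1.67]
force: [0.5, -6.9, -0.2]
width: 25.3
gripper_force: 3.9
```

```bash
python3 -c "
from h import *
to((5,85,110,0));pieces()"
```

```text
t 18.05 board [63.7 38.7] z 24.8 yaw-A 1.567 F [ 0.5 -6.9 -0.2] w 25.3 q [-0.42  0.87  0.26  1.76 -0.38  0.57  0.18]
(5, 85, 110, 0) [ 4.62 -5.92 -8.49] [-0.005  0.002  1.567]
scene piece bx 65.2 by 133.4 [170.  72.] yaw deg 89.2
  stop y [-209.6 -174.8]
side piece bx 64.6 by 132.4 [178.  75.] yaw deg 88.8
  stop y [-209.3   64.9]
```

>>> step_arm(commands=[-1.5, 0, 0, 0, 0, 0, 0.3, -1.5, 0, -4, 0, 0, 0, 0.3, -1.5, -2, -8, 0, 0, 0.15, 0.4, 0, -6, -9, 0, 0, 0.3, 0.4, 4.6, -6, -9, 0, 0, 1.57, 0.4, 4.6, -6, -9, 0, 0, 1.57, 0.4, 4.6, -6, -9, 0, 0, 1.57, 0.4, 4.6, -6, -9, 0, 0, 1.57, 0.4, 4.6, -6, -9, 0, 0, 1.57, 0.4, 4.6, -6, -9, 0, 0, 1.57, 0.4])

```text
clock: 19.15
eef_pos: [538.2, 173.7, 115.5]
tool_rot: [-3.135, 0.002, 0.465]
force: [0.1, -0.4, 0.8]
width: 34.4
gripper_force: 0.0
```

>>> step_arm(commands=[0, 0, 0, 0, 0, 0.37, 0.4, 0, 0, 0, 0, 0, 0.37, 0.4, 0, 0, 0, 0, 0, 0.37, 0.4, 0, 0, 0, 0, 0, 0.37, 0.4])

```text
clock: 19.55
eef_pos: [538.1, 173.7, 115.2]
tool_rot: [-3.137, 0.004, 0.101]
force: [0.5, -0.4, 0.3]
width: 33.9
gripper_force: 0.0
```

```bash
python3 -c "
from h import *
to((3,84,25,0),(19,84,25,0));pieces()"
```

```text
t 19.55 board [ 4.3 86.9] z 115.2 yaw-A -0.002 F [ 0.5 -0.4  0.3] w 33.9 q [-0.81  0.8   0.76  1.87 -0.77  0.79 -1.1 ]
(3, 84, 25, 0) [-0.09  0.33  9.02] [-0.005  0.004 -0.002]
(19, 84, 25, 0) [1.51 0.33 9.01] [-0.005  0.004 -0.002]
scene piece bx 65.6 by 133.1 [170.  72.] yaw deg 89.4
  stop y [-209.8 -175. ]
side piece bx 67.0 by 135.0 [ 80. 172.] yaw deg 0.0
  stop y [-214.5 -111.4]
```

>>> step_arm(commands=[-0.1, 0.3, 4, 0, 0, 0, 0.4, -0.1, 0.3, 7.5, 0, 0, 0, 0.4, -0.1, 0.3, 9, 0, 0, 0, 0.4, -0.1, 0.3, 9, 0, 0, 0, 0.4, 0.7, 0.3, 9, 0, 0, 0, 0.4, 1.2, 0.3, 9, 0, 0, 0, 0.4, 1.5, 0.3, 9, 0, 0, 0, 0.4, 1.7, 0.3, 9, 0, 0, 0, 0.4, 1.8, 0.3, 9, 0, 0, 0, 0.4])

```text
clock: 20.55
eef_pos: [553.1, 172.9, 25.7]
tool_rot: [-3.136, 0.01, 0.102]
force: [-8.7, -0.7, 5.9]
width: 34.0
gripper_force: 4.4
```

```bash
python3 -c "
from h import *
to((60,-242,110,np.pi/2));s=ctrl.read_state()"
```

```text
t 20.55 board [19.2 84.6] z 25.7 yaw-A -0.001 F [-8.7 -0.7  5.9] w 34.0 q [-0.73  0.93  0.63  1.86 -0.89  0.67 -1.01]
(60, -242, 110, 1.5707963267948966) [ 4.03 32.61 -8.66] [-0.012  0.003 -1.572]
```

>>> step_arm(commands=[-2, 0, 0, 0, 0, 0, 0.4, -2.5, 0, -4, 0, 0, 0, 0.3, -2.5, 2, -8, 0, 0, 0, 0.3, 0, 7, -9, 0, 0, -0.15, 0.3, 4.2, 32.6, -9, 0, 0, -1.57, 0.3, 4.2, 32.6, -9, 0, 0, -1.57, 0.3, 4.2, 32.6, -9, 0, 0, -1.57, 0.3, 4.2, 32.6, -9, 0, 0, -1.57, 0.3, 4.2, 32.6, -9, 0, 0, -1.57, 0.3, 4.2, 32.6, -9, 0, 0, -1.57, 0.3])

```text
clock: 21.55
eef_pos: [632.0, -156.5, 115.3]
tool_rot: [3.141, 0.003, 1.15]
force: [-0.3, -1.2, 0.3]
width: 25.5
gripper_force: 0.0
```

```bash
python3 -c "
from h import *
to((62,-242,110,np.pi/2))"
```

```text
t 21.55 board [  63.9 -251.2] z 115.3 yaw-A 1.047 F [-0.3 -1.2  0.3] w 25.5 q [-0.05  0.81  0.44  1.62 -0.43  0.81  0.15]
(62, -242, 110, 1.5707963267948966) [ 0.7  -0.62  0.53] [-0.     0.003 -0.524]
```

>>> step_arm(commands=[0.4, -0.4, 0, 0, 0, -0.524, 0.3, 0.4, -0.4, 0, 0, 0, -0.524, 0.3, 0.4, -0.4, 0, 0, 0, -0.524, 0.3, 0.4, -0.4, 0, 0, 0, -0.524, 0.3, 0.4, -0.4, 0, 0, 0, -0.524, 0.3, 0.4, -0.4, 0, 0, 0, -0.524, 0.3])

```text
clock: 22.15
eef_pos: [629.3, -142.5, 114.2]
tool_rot: [-3.138, -0.004, 1.673]
force: [-0.2, 0.6, 0.2]
width: 25.7
gripper_force: 0.0
```

```bash
python3 -c "
from h import *
to((62,-242,26,np.pi/2));pieces()"
```

```text
t 22.15 board [  62.7 -236.9] z 114.2 yaw-A 1.570 F [-0.2  0.6  0.2] w 25.7 q [ 0.01  0.78  0.29  1.63 -0.29  0.78  0.54]
(62, -242, 26, 1.5707963267948966) [-0.54 -0.04  8.82] [-0.003 -0.004 -0.   ]
scene piece bx 65.5 by 133.0 [ 73. 170.] yaw deg 0.0
  stop y [-209.6 -174.7]
side piece bx 64.6 by 134.6 [175.  74.] yaw deg 89.3
  stop y [-209.3   27.2]
```

>>> step_arm(commands=[-0.4, 0, 4, 0, 0, 0, 0.3, -0.4, 0, 7.5, 0, 0, 0, 0.3, -0.4, 0, 8.7, 0, 0, 0, 0.3, -0.4, 0, 8.7, 0, 0, 0, 0.3, 1.0, 0, 8.7, 0, 0, 0, 0.3, 2.2, 0, 8.7, 0, 0, 0, 0.3, 3.4, 0, 8.7, 0, 0, 0, 0.3, 4.9, 0, 8.7, 0, 0, 0, 0.3, 6.4, 0, 8.7, 0, 0, 0, 0.3, 7.9, 0, 8.7, 0, 0, 0, 0.3])

```text
clock: 23.25
eef_pos: [621.0, -61.8, 27.7]
tool_rot: [-3.139, -0.004, 1.676]
force: [1.4, -2.9, 1.7]
width: 25.6
gripper_force: 1.5
```

```bash
python3 -c "
from h import *
to((62,-20,26,np.pi/2));pieces()"
```

```text
t 23.25 board [  62.7 -155.8] z 27.7 yaw-A 1.573 F [ 1.4 -2.9  1.7] w 25.6 q [-0.09  0.88  0.25  1.73 -0.36  0.58  0.48]
(62, -20, 26, 1.5707963267948966) [13.58 -0.04  0.23] [-0.002 -0.004  0.002]
scene piece bx 65.3 by 133.2 [170.  74.] yaw deg 89.3
  stop y [-145.  -110.2]
side piece bx 65.3 by 135.1 [172.  76.] yaw deg 89.6
  stop y [-139.6   23.4]
```

>>> step_arm(commands=[1.4, 0, 0.1, 0, 0, 0, 0.3, 2.8, 0, 0.1, 0, 0, 0, 0.3, 4.2, 0, 0.1, 0, 0, 0, 0.3, 5.6, 0, 0.1, 0, 0, 0, 0.3, 7.0, 0, 0.1, 0, 0, 0, 0.3, 8.4, 0, 0.1, 0, 0, 0, 0.3, 9.8, 0, 0.1, 0, 0, 0, 0.3, 11.2, 0, 0.1, 0, 0, 0, 0.3, 12.4, 0, 0.1, 0, 0, 0, 0.3, 13.4, 0, 0.1, 0, 0, 0, 0.3])

```text
clock: 24.35
eef_pos: [605.8, 71.5, 26.4]
tool_rot: [-3.137, -0.005, 1.676]
force: [1.4, -3.6, -1.9]
width: 25.7
gripper_force: 1.4
```

>>> step_arm(commands=[0.7, 0, 0.1, 0, 0, 0, 0.3, 1.2, 0, 0.1, 0, 0, 0, 0.3, 1.6, 0, 0.1, 0, 0, 0, 0.3, 1.9, 0, 0.1, 0, 0, 0, 0.3, 2.2, 0, 0.1, 0, 0, 0, 0.3, 2.4, 0, 0.1, 0, 0, 0, 0.3, 2.6, 0, 0.1, 0, 0, 0, 0.3])

```text
clock: 25.05
eef_pos: [603.5, 95.8, 25.7]
tool_rot: [-3.137, -0.004, 1.675]
force: [-0.0, -2.9, 0.4]
width: 25.5
gripper_force: 1.3
```

```bash
python3 -c "
from h import *
to((62,4,26,np.pi/2));pieces()"
```

```text
t 25.05 board [61.4  2.8] z 25.7 yaw-A 1.572 F [-0.  -2.9  0.4] w 25.5 q [-0.37  0.87  0.27  1.77 -0.41  0.56  0.27]
(62, 4, 26, 1.5707963267948966) [ 0.12  0.06 -0.03] [-0.004 -0.004  0.001]
scene piece bx 65.4 by 133.1 [170.  73.] yaw deg 89.5
  stop y [14.2 47.7]
side piece bx 66.3 by 134.0 [176.  80.] yaw deg 89.5
  stop y [-224.1   51.6]
```

Not in contact yet: the force is still only sliding friction. I'll go a few mm more, slowly.

>>> step_arm(commands=[0.1, 0, 0, 0, 0, 0, 0.3, 0.2, 0, 0, 0, 0, 0, 0.3, 0.3, 0, 0, 0, 0, 0, 0.3, 0.4, 0, 0, 0, 0, 0, 0.3, 0.4, 0, 0, 0, 0, 0, 0.3])

```text
clock: 25.65
eef_pos: [603.4, 96.8, 25.7]
tool_rot: [-3.138, -0.001, 1.673]
force: [1.0, -8.2, 0.8]
width: 25.6
gripper_force: 3.8
```

```bash
python3 -c "
from h import *
to((62,4,26,np.pi/2))"
```

```text
t 25.65 board [61.4  3.7] z 25.7 yaw-A 1.571 F [ 1.  -8.2  0.8] w 25.6 q [-0.37  0.87  0.28  1.77 -0.41  0.56  0.26]
(62, 4, 26, 1.5707963267948966) [ 0.03  0.06 -0.03] [-0.004 -0.001 -0.   ]
```

>>> step_arm(commands=[0.2, 0, 0, 0, 0, 0, 0.3, 0.3, 0, 0, 0, 0, 0, 0.3, 0.3, 0, 0, 0, 0, 0, 0.3])

```text
clock: 25.95
eef_pos: [603.4, 96.7, 25.7]
tool_rot: [-3.138, 0.002, 1.672]
force: [0.9, -12.9, 0.5]
width: 25.6
gripper_force: 6.2
```

>>> step_arm(commands=[-0.5, 0, 0, 0, 0, 0, 0.3, -2, 0, 0, 0, 0, 0, 0.3, -3, 0, -3, 0, 0, 0, 0.3, -4, 0, -7, 0, 0, 0, 0.3, -10, 0, -12, 0, 0, 0, 0.3, -14, 0, -15, 0, 0, 0, 0.3, -18, 0, -18, 0, 0, 0, 0.3, -22, 0, -18, 0, 0, 0, 0.3, -25, 0, -18, 0, 0, 0, 0.3, -25, 0, -18, 0, 0, 0, 0.3])

```text
clock: 26.95
eef_pos: [629.2, -156.5, 206.2]
tool_rot: [-3.14, 0.002, 1.665]
force: [-1.6, -0.9, 0.3]
width: 25.8
gripper_force: 0.0
```

```bash
python3 - <<'E'
from h import *
to();pieces()
d=dict(np.load('pics/scene.npz'));cv2.imwrite('pics/end.png',cv2.resize(d['image'][170:340,140:410][...,::-1],None,fx=2.9,fy=2.9,interpolation=2))
E
```

```text
t 26.95 board [  61.2 -250.9] z 206.2 yaw-A 1.562 F [-1.6 -0.9  0.3] w 25.8 q [-0.01  0.68  0.37  1.55 -0.28  0.96  0.53]
scene piece bx 65.4 by 132.5 [172.  73.] yaw deg 89.5
  stop y [14.7 48.5]
side piece bx 64.5 by 135.0 [172.  76.] yaw deg 89.5
  stop y [-178.9   50.4]
```

View pics/end.png

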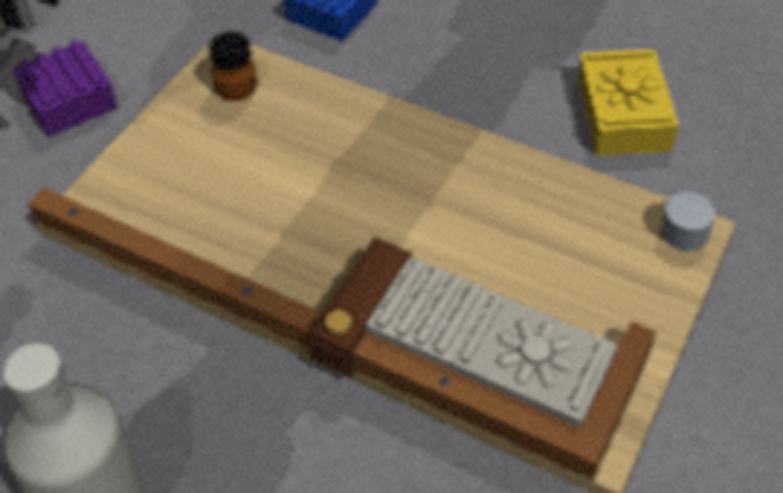

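The rosette (540,350) sits in the corner with the fluted piece (435,310) tight against it, ribs toward the fence. The stop (360,300) bears on the fluted piece, and the jar (232,65) and weight (688,220) haven't moved.

```bash
python3 -c "
from h import *
print(ctrl.finish_job())"
```

```text
the job is handed in; nothing more can be done
None
```

I handed in the job at about 27 s: the rosette section is home in the corner, the fluted section is tight against it with its ribs pointing at the long fence, and the stop bears on it; everything was pushed rather than lifted, and the final picture shows the jar and weight in place, though I didn't re-check the bowl and brush.

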